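# Grease the dough roller's bearing

### The arm

A 6-joint arm with a two-finger parallel gripper is mounted at the origin on the work surface. World frame = base frame: x ahead of the robot, y to its left, z up, the work surface at z = 0. Lengths are in m, angles in degrees, forces in N, time in s.
With the tool pointing down it reaches from about 0.4 to 0.925 m from the base axis. Payload 12.5 kg.
Tool frame: the origin (TCP) lies at the very end of the fingers, on their centre line; the grasp point (between the pads) lies 19 mm behind it (robot.pinch_z is the distance from the TCP to the grasp point, in m); z points along the fingers, y is the direction in which the jaws open and shut (so a half turn about z gives the same grasp; the last joint's range is limited). The gripper opens to 95 mm and grips with 3 to 60 N. Pads are 20 mm wide; open, the fingers measure 119 mm over their backs; the gripper's body (75 mm by 180 mm) begins 59 mm behind the grasp point.
Start: joints at [-6.05, 28.126, 89.318, -0, 62.55, -6.05], TCP at [0.625, 0, 0.215] pointing down, gripper open.
Joint ranges: [-177.58, 177.58], [-47.91, 125.51], [2.72, 160], [-65.01, 245.01], [3.68, 167.84], [-153.87, 153.87]. Speed limits (degrees/s): [127.2, 127.2, 159.86, 180, 180, 180].

### API

Orientations are given as a 3x3 rotation matrix whose columns are the frame's x, y, z axes.
In Python, from cell import robot gives the robot as it stands.
- The arm moves only by the tool carry_out, never from a script. Its argument "series" is a list that holds one entry, the list of rows, each a list of 6 numbers: the shift along the world's x, y, z scaled (see below), then the turn, a rotation vector about the world's x, y, z scaled (see below). In form: [[[dx, dy, dz, ax, ay, az], ...]]. A call has 1 to 10 rows; each row shifts and turns the pose as measured when the row begins; what a row does not reach is not made up. The controller multiplies each number of a shift by 0.15 m and each number of a turn by 30 degrees. A row lasts 1/10 s, in which the tool goes at most 50 mm and 8.59 degrees, less where a joint would pass 70% of its speed; a pose out of reach is approached as far as the arm can. A call with a number of a shift or a turn outside -1 to 1 is refused whole. A call with a gripper value outside its range is refused whole. "fingers" is the gripper's target within -1 to 1 (fully open at 1, half-way at 0, shut at -1), set as the call begins (left out, the last holds). The fingers move at their own pace and stop on an object; "squeeze" is the grip in N (left out, the last holds). Time passes only in rows, so rows that do not move let the fingers close. It gives the time, the measured TCP pose, the force and the opening at its end, in the units of the state.
- robot.observe(): the state, without advancing time (a new reading comes with each control period).
- robot.get_image(name): name is "scene" or "side" or "wrist"; returns (picture, depth): 400x640x3 uint8, blue, green, red; 400x640 float32, m along the optical axis (not along the pixel's ray), 0 where there is no reading.
- robot.camera_params(name): a dict with "camera_matrix" (3x3 intrinsics, pixels), "R" (3x3) and "t" (3): a world point X has camera coordinates R X + t. Camera axes: x right, y down, z forward; pixel columns grow to the right and rows downward; lengths in m; the calibration is good to about 2 mm. A picture is of the moment at which its call begins: read the wrist's pose just before it. camera_params takes no time and is no camera call; for the wrist camera it gives the pose at the moment of the call.
- robot.hand_in(): hands the job in, once; it reports no verdict.
The state is a dict: "clock": time; "qpos": joint angles; "joint_vel": joint speeds; "joint_torque": joint torques, N m; "ee_pos": TCP position; "tool_rot": TCP orientation; "contact_force": force on the tool from outside, world axes, zero at the start; "moment": the same for the moment, N m; "width": finger opening in m.
Only numpy, scipy, OpenCV 4.12 (cv2) and the standard library are available. Lean on these libraries where they do the work, as an engineer would, in place of code of your own. Each camera call takes 0.05 s, during which the arm holds its last target. There are 200 camera calls.

### The job

One bearing of the dough roller is due for grease. Take the push-type grease gun out of its stand, press its coupler squarely onto the tilted grease nipple until it snaps on, then keep pushing so that the coupler stays at least half-way up its spring stroke, and finish while still holding the gun there like that. Leave the jar, the cookie cutter and the bowl alone.

Things in the scene. Friction and masses are not known exactly. Their poses are not given: they have to be found in the camera images.
- grease_gun: Round metal grease gun, 140 mm long, about 0.3 kg, hanging upright in the stand's hole, coupler down. Origin on its axis at the underside of its dark collar (44 mm diameter, 6 mm thick), 93 mm above the table at the start. z runs along the barrel away from the coupler (up at the start). Grip the barrel above the collar: 30 mm diameter, z = 6 to 64 mm. Neck 26 mm diameter, down to z = -30 mm.
- coupler (a joint): How far the gun's coupler is pushed towards the barrel along the gun's axis, in m: 0 relaxed, 0.014 fully pushed in. A spring resists with about 11 N at the first movement and 15 N at full stroke. The snap takes less (about 6 N, then it pulls itself on), so the coupler snaps on before the spring gives way.
- mouth (a point): Centre of the coupler's open mouth, on the gun's axis at z = -75 mm in the gun's frame when relaxed; axes as the gun's. The coupler is 30 mm diameter and 25 mm long on a 16 mm stem; its bore is 19 mm diameter and 17.5 mm deep, with four small sprung balls 5.5 mm inside the mouth that snap behind the nipple's head.
- nipple: Mushroom-shaped steel nipple on one bearing of the dough roller, leaning 26 degrees to the roller's robot side (-x). Origin: centre of the top of its 23 mm hexagonal base, 132 mm above the table; z is its own axis, upwards. Neck 10 mm diameter; head 16 mm at z = 12 to 14 mm, tapering to an 8 mm tip at z = 19 mm. Fully snapped on, the coupler's mouth is at z = 1.5 mm, the tip at the bore's end.
- roller: Bench-top dough roller, fixed: white base 200 (x) by 270 (y) mm, origin under its centre, x away from the robot side, cheeks 90 mm high at y = +-100 mm, two steel rollers between. On each cheek a dark bearing block up to 120 mm above the table; one, either one, carries the nipple, the other only a flat hexagon plug 8 mm high.
- stand: Aluminium gun stand, fixed: base 100 by 100 mm, origin under its centre, top plate 80 (x) by 94 (y) mm with its upper face 93 mm above the table and a 37 mm hole in its middle.
- jar: Glass jar with steel lid, 70 mm diameter, 100 mm tall, loose. Origin at the centre of its underside. To be left alone.
- cutter: Round steel cookie cutter, a ring 72 mm across and 30 mm high, loose. Origin at the centre of its underside. To be left alone.
- bowl: White ceramic bowl, 100 mm across, 50 mm high, loose. Origin at the centre of its underside. To be left alone.
There are look-alikes about, which are no part of the job. Leave any green or yellow look-alike of the grease_gun alone.

How it is judged:
By the outcome, as a careful person would: the job done as asked, in the order asked, and still so for the second after the job is handed in, while the arm keeps its last pose, push and grip.
It also fails if it takes over 42 s, if anything falls off the work surface, if the arm or the gripper's body presses on something with over 40 N, if the wrist force passes 120 N, or if a joint passes its speed limit or range.

## Working session

There is one attempt and no reset: what is moved stays moved. The work goes in short steps, Python scripts to look and compute and a tool call to move; the robot and the scene stay as the last step left them, time stands still between calls to the robot, and variables do not carry over. Pictures are saved under pics/ and viewed, about 8 in all and at most 12, crops included, and the job is handed in when it is done.

Besides the shell and the picture viewer there is one more tool, called after "Request:" as name(argument=value, ...), one argument or row to a line, values as JSON. carry_out: Moves the arm, as the interface text tells. Its arguments: {"type":"object","properties":{"series":{"type":"array"},"fingers":{"type":"number"},"squeeze":{"type":"number"}},"required":["series"]}

```bash
mkdir -p pics; ls; cat > h.py <<'E'
from cell import robot
import numpy as np, cv2
def grab(n,f):
    p=robot.camera_params(n); im,d=robot.get_image(n)
    cv2.imwrite(f'pics/{f}.png',im); np.savez(f'pics/{f}.npz',d=d,im=im,K=p['camera_matrix'],R=p['R'],t=p['t'])
def load(f): return np.load(f'pics/{f}.npz')
def cloud(z):
    d=z['d'];K=np.array(z['K']);v,u=np.mgrid[:d.shape[0],:d.shape[1]]
    P=np.stack([(u-K[0,2])/K[0,0]*d,(v-K[1,2])/K[1,1]*d,d],-1)
    return (P-z['t'])@z['R']   # R^T(P-t)
E
python3 - <<'E'
from h import *
grab('scene','s0');grab('side','d0')
a=cv2.imread('pics/s0.png');b=cv2.imread('pics/d0.png')
for n in('s0','d0'):
    z=load(n);print(n,z['K'].round(1).tolist(),(-z['R'].T@z['t']).round(3),z['R'][2].round(2))
s=robot.observe();print(s['clock'],s['ee_pos'],s['tool_rot'],s['width'])
E
```

```text
pics
s0 [[445.6, 0.0, 318.1], [0.0, 445.6, 191.9], [0.0, 0.0, 1.0]] [1.407 0.328 0.768] [-0.74 -0.29 -0.6 ]
d0 [[365.2, 0.0, 319.9], [0.0, 365.2, 200.6], [0.0, 0.0, 1.0]] [0.382 0.375 0.673] [ 0.29 -0.55 -0.79]
0.1 [6.24785140e-01 4.25622919e-05 2.14130605e-01] [[ 1.16896550e-06  9.99999530e-01 -9.69665374e-04]
 [ 9.99999996e-01 -1.07808851e-06  9.37204753e-05]
 [ 9.37193859e-05 -9.69665479e-04 -9.99999525e-01]] 0.09529885263134485
```

View pics/s0.png

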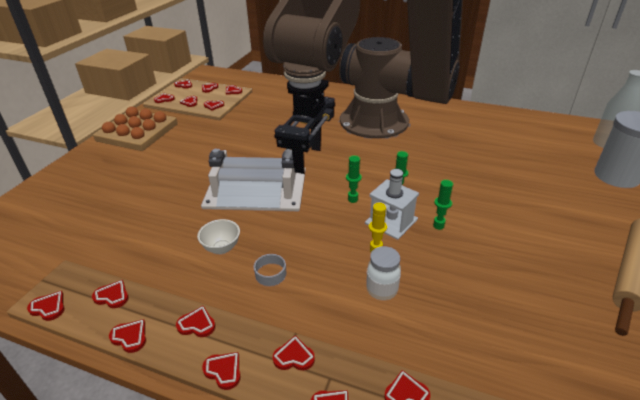

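View pics/d0.png

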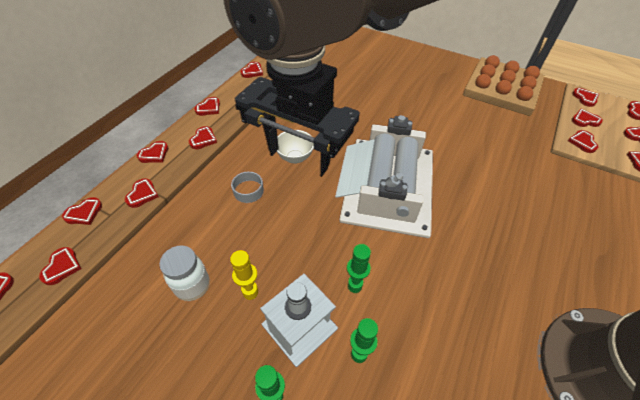

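```bash
python3 - <<'E'
from h import *
a=cv2.imread('pics/s0.png');b=cv2.imread('pics/d0.png')
c1=cv2.resize(a[140:220,190:320],(400,246),interpolation=cv2.INTER_CUBIC)
c2=cv2.resize(b[100:250,330:450],(400,500),interpolation=cv2.INTER_CUBIC)
c3=cv2.resize(a[140:260,330:470],(400,343),interpolation=cv2.INTER_CUBIC)
L=np.vstack([c1,c3]);L=L[:589]
o=np.zeros((589,800,3),np.uint8);o[:len(L),:400]=L;o[:500,400:]=c2
cv2.imwrite('pics/c0.png',o)
for n,pts in (('s0',{'cheekR top':(291,160),'cheekL':(217,158),'gun top':(396,175),'yellow':(379,209),'g1':(354,161),'g2':(402,157),'g3':(445,186),'jar':(384,257)}),
 ('d0',{'nearblk':(393,186),'farblk':(400,120),'gun top':(297,290),'collar':(297,308),'plate':(280,300),'yellow':(240,259),'g1':(361,252),'g3':(267,376),'g2':(368,327),'jar':(181,260),'cutter':(247,185),
 'base c1':(347,213),'base c2':(424,226),'base c3':(430,156),'plate1':(263,321),'plate2':(303,277),'plate3':(333,312),'plate4':(298,350)})):
    P=cloud(load(n))
    print(n)
    for k,(u,v) in pts.items(): print(k,P[v,u].round(3))
# all points with z in ranges: clusters
for n in('s0','d0'):
    P=cloud(load(n));im=load(n)['im'].astype(int)
    hsv=cv2.cvtColor(load(n)['im'],cv2.COLOR_BGR2HSV)
    for nm,lo,hi in(('green',(45,150,60),(80,255,255)),('yellow',(24,200,100),(32,255,255))):
        m=cv2.inRange(hsv,lo,hi)
        k,lab,st,_=cv2.connectedComponentsWithStats(m)
        for i in range(1,k):
            if st[i,4]>60:
                Q=P[lab==i];print(n,nm,st[i,:4],Q.min(0).round(3),Q.max(0).round(3),np.median(Q,0).round(3))
E
```

```text
s0
cheekR top [ 0.492 -0.107  0.114]
cheekL [ 0.548 -0.303  0.113]
gun top [0.533 0.185 0.159]
yellow [0.649 0.174 0.141]
g1 [0.479 0.065 0.139]
g2 [0.417 0.177 0.137]
g3 [0.51  0.299 0.137]
jar [0.753 0.214 0.104]
d0
nearblk [ 0.474 -0.108  0.126]
farblk [ 0.535 -0.303  0.127]
gun top [0.518 0.184 0.159]
collar [0.511 0.197 0.126]
plate [0.551 0.189 0.093]
yellow [0.633 0.176 0.139]
g1 [0.465 0.066 0.139]
g3 [0.494 0.302 0.139]
g2 [0.403 0.175 0.139]
jar [0.741 0.213 0.099]
cutter [ 0.806 -0.049 -0.002]
base c1 [ 0.552 -0.077  0.021]
base c2 [ 0.391 -0.129  0.019]
base c3 [ 0.448 -0.345  0.016]
plate1 [0.582 0.21  0.005]
plate2 [0.538 0.134 0.094]
plate3 [0.477 0.13  0.001]
plate4 [0.498 0.223 0.007]
s0 green [396 152  12  26] [0.396 0.161 0.079] [0.423 0.194 0.143] [0.414 0.178 0.121]
s0 green [346 156  15  47] [0.454 0.042 0.005] [1.407 0.328 0.768] [0.476 0.064 0.085]
s0 green [434 180  19  49] [0.485 0.282 0.003] [1.407 0.328 0.768] [0.508 0.301 0.085]
s0 yellow [369 203  18  48] [ 0.571  0.14  -0.001] [1.407 0.328 0.768] [0.647 0.173 0.09 ]
d0 green [347 244  23  48] [0.382 0.048 0.007] [0.486 0.375 0.673] [0.462 0.073 0.097]
d0 green [351 318  27  45] [0.382 0.163 0.005] [0.423 0.375 0.673] [0.401 0.185 0.11 ]
d0 green [255 365  30  35] [0.382 0.283 0.012] [0.514 0.375 0.673] [0.49  0.306 0.134]
d0 yellow [230 250  28  50] [ 0.382  0.109 -0.001] [0.688 0.375 0.673] [0.629 0.181 0.093]
```

View pics/c0.png

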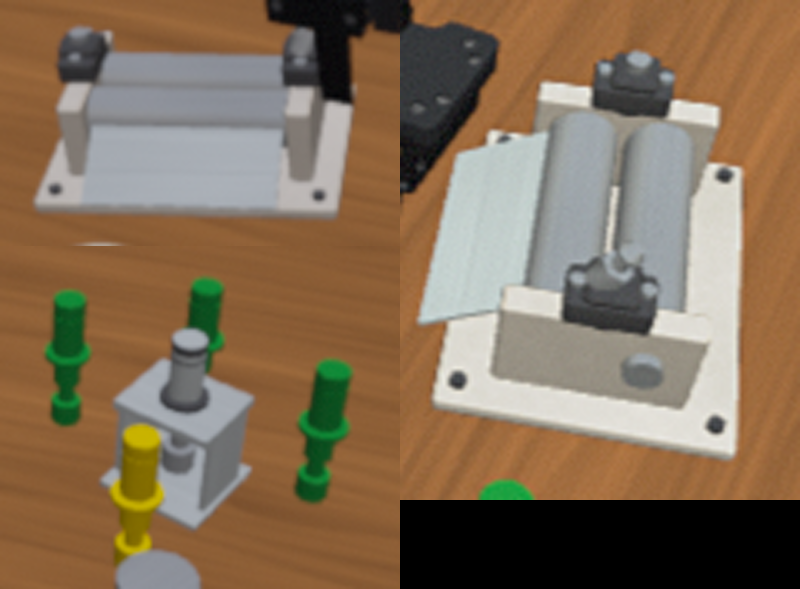

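Request:
carry_out(
  series=[
    [[-0.15, -0.13, 0.1, 0, 0, 0], [-0.15, -0.13, 0.1, 0, 0, 0], [-0.15, -0.13, 0.1, 0, 0, 0], [-0.15, -0.13, 0.1, 0, 0, 0], [-0.15, -0.13, 0.1, 0, 0, 0], [-0.15, -0.13, 0.1, 0, 0, 0], [0, 0, 0, 0, 0, 0]],
  ],
)

```text
clock: 0.8
ee_pos: [0.4834, -0.1195, 0.3037]
tool_rot: [[-0.002, 1.0, -0.007], [1.0, 0.002, 0.001], [0.001, -0.007, -1.0]]
contact_force: [-0.1, 0.6, 0.0]
width: 0.0953
```

```bash
python3 - <<'E'
from h import *
grab('wrist','w0');z=load('w0');R=z['R']
print(z['K'][0,0],(-R.T@z['t']).round(3),R.round(2).tolist())
s=robot.observe();print(s['ee_pos'].round(3) if hasattr(s['ee_pos'],'round') else s['ee_pos'],s['contact_force'])
E
```

```text
312.22128966653025 [ 0.485 -0.05   0.473] [[1.0, 0.0, -0.01], [0.0, -0.97, 0.25], [-0.01, -0.25, -0.97]]
[ 0.484 -0.119  0.303] [ 0.49879487  1.22007438 -0.38131293]
```

View pics/w0.png

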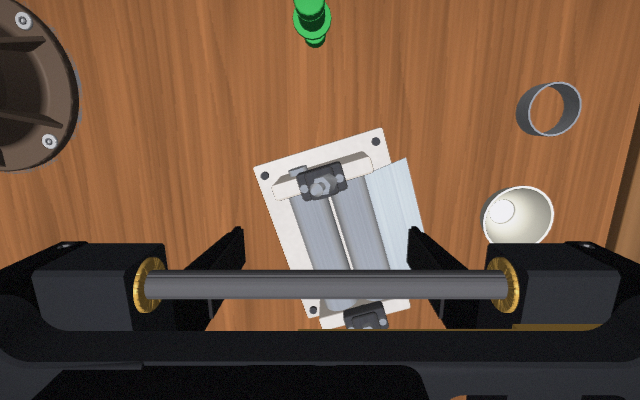

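```bash
python3 - <<'E'
from h import *
z=load('w0');im=z['im'];P=cloud(z)
c=cv2.resize(im[155:210,285:360],(750,550),interpolation=cv2.INTER_CUBIC)
cv2.imwrite('pics/c1.png',c)
m=(P[...,2]>.117)&(P[...,2]<.2);m[240:]=0
v,u=np.nonzero(m)
for a in range(170,200,2): print(a,(P[a,300:345:3,2]*1000).astype(int))
# base plate edges: fit rect of points at z~base top
hsv=cv2.cvtColor(im,cv2.COLOR_BGR2HSV)
for y,x in((175,265),(141,376),(309,313)): print(P[y,x].round(3))
m=(hsv[...,1]<40)&(hsv[...,2]>170)&(P[...,2]<.04)&(P[...,2]>.004)
print(np.median(P[m][:,2]),m.sum())
E
```

```text
170 [ 66  64  59  99 107 115 117 117 118 118 118 111 111 110 108]
172 [ 65 101 106 116 116 119 119 118 118 118 119 115 110 112 109]
174 [107 111 116 117 118 119 118 118 120 123 119 115 110 113 109]
176 [109 110 118 119 119 119 118 128 131 125 122 118 114 115 115]
178 [110 112 116 118 118 127 130 133 133 129 126 122 117 114 114]
180 [111 111 118 118 119 129 130 132 133 133 129 125 121 114 115]
182 [109 110 115 119 119 128 129 131 134 133 132 128 119 114 110]
184 [112 112 109 120 143 144 146 136 131 134 136 126 116 112 109]
186 [109 114 114 118 144 147 147 147 135 134 132 123 116 110 111]
188 [115 115 113 142 148 148 147 147 134 134 133 121 119 110 111]
190 [114 114 114 138 147 149 148 146 133 133 131 118 118 110 108]
192 [ 89 114 114 116 146 149 148 147 131 132 119 118 118  80  81]
194 [ 83 110 110 111 146 149 147 146 131 118 118 118  77  78  80]
196 [ 82 110 110 111 119 145 143 117 118 118 117  70  75  78  80]
198 [ 81 109 111 110 117 118 117 118  71  60  12  69  74  77  80]
[ 0.393 -0.127  0.018]
[ 0.555 -0.078  0.017]
[ 0.462 -0.352  0.017]
0.013269610428576942 8335
```

View pics/c1.png

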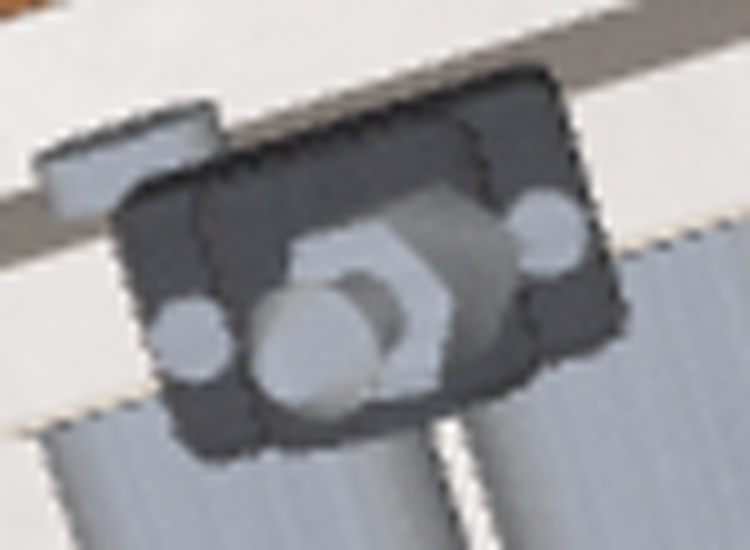

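```bash
cat >> h.py <<'E'
from scipy.optimize import least_squares
def axis(yaw):
    t=np.radians(26);y=np.radians(yaw);return np.array([-np.sin(t)*np.cos(y),-np.sin(t)*np.sin(y),np.cos(t)])
def segd(r,z):
    prof=[(5,0),(5,12),(8,12),(8,14),(4,19),(0,19)]
    best=np.full(r.shape,1e9)
    for (a,b),(c,d) in zip(prof,prof[1:]):
        L=np.hypot(c-a,d-b);t=np.clip(((r-a)*(c-a)+(z-b)*(d-b))/L**2,0,1)
        best=np.minimum(best,np.hypot(r-a-t*(c-a),z-b-t*(d-b)))
    return best
def fitnip(Q,yaw,x0,zfree=False):
    a=axis(yaw)
    def f(p):
        D=(Q-[p[0],p[1],p[2] if zfree else .132])*1000;z=D@a;r=np.linalg.norm(D-z[:,None]*a,axis=1);return segd(r,z)
    s=least_squares(f,x0 if zfree else x0[:2],loss='soft_l1',x_scale=.001,diff_step=1e-4)
    return s.x,np.sqrt(np.mean(s.fun**2))
E
python3 - <<'E'
from h import *
z=load('w0');P=cloud(z);Q=P[180:200,306:328].reshape(-1,3);Q=Q[(Q[:,2]>.139)&(Q[:,2]<.16)];print(len(Q),Q.mean(0))
a=axis(17)
for zf in(0,1):
    for st in((0,0),(.003,.003),(-.003,.003)):
        x0=Q.mean(0)-a*.016+[*st,0];x0[2]=.132;print(fitnip(Q,17,x0,zf))
o=np.r_[fitnip(Q,17,x0)[0],.132]
# silhouette check
u=np.cross(a,[0,0,1]);u/=np.linalg.norm(u);w=np.cross(a,u);th=np.linspace(0,2*np.pi,60)
pts=np.concatenate([o+a*h+r*(np.cos(th)[:,None]*u+np.sin(th)[:,None]*w) for r,h in((.008,.012),(.008,.014),(.004,.019))])
c=(pts@z['R'].T+z['t'])@z['K'].T;c=c[:,:2]/c[:,2:]
print('model bbox crop px',((c.min(0)-[285,155])*10).round(),((c.max(0)-[285,155])*10).round(), (c[120:].mean(0)-[285,155])*10)
# check with other cameras
for n in('d0','s0'):
    zz=load(n);q=zz['K']@(zz['R']@(o+a*.016)+zz['t']);print(n,q[:2]/q[2])
for yx in((160,291),(182,321)): pass
print('far block', np.median(P[306:325,350:385].reshape(-1,3),0))
E
```

```text
154 [ 0.4730424  -0.12109993  0.1468138 ]
(array([ 0.47854821, -0.1207867 ]), np.float64(0.9109895114567487))
(array([ 0.47854821, -0.1207867 ]), np.float64(0.9109895169524405))
(array([ 0.47854821, -0.1207867 ]), np.float64(0.9109895160320362))
(array([ 0.47825405, -0.12048521,  0.13086022]), np.float64(0.5317104881218301))
(array([ 0.47825393, -0.12048518,  0.13086026]), np.float64(0.5317107876020188))
(array([ 0.47825396, -0.12048517,  0.13086025]), np.float64(0.5317106597972862))
model bbox crop px [240. 278.] [381. 425.] [284.10740615 368.93745248]
d0 [398.8199436 174.6657009]
s0 [287.9300033  144.99355932]
far block [ 0.53800159 -0.29776981  0.11147837]
```

Request:
carry_out(
  series=[
    [[0.03, 0.25, 0, 0, 0, 0], [0.03, 0.25, 0, 0, 0, 0], [0.03, 0.25, 0, 0, 0, 0], [0.03, 0.25, 0, 0, 0, 0], [0.03, 0.25, 0, 0, 0, 0], [0.03, 0.25, 0, 0, 0, 0], [0.03, 0.25, 0, 0, 0, 0], [0.03, 0.2, 0, 0, 0, 0], [0, 0, 0, 0, 0, 0]],
  ],
  fingers=0.3,
)

```text
clock: 1.75
ee_pos: [0.5214, 0.1905, 0.2952]
tool_rot: [[-0.002, 1.0, -0.017], [1.0, 0.002, 0.002], [0.002, -0.017, -1.0]]
contact_force: [-0.7, 0.3, 0.2]
width: 0.0621
```

```bash
python3 - <<'E'
from h import *
grab('wrist','w1');z=load('w1');P=cloud(z);print(robot.observe()['ee_pos'],robot.observe()['width'])
q=z['K']@(z['R']@np.array([.526,.185,.158])+z['t']);u,v=(q[:2]/q[2]).astype(int);print(u,v)
c=cv2.resize(z['im'][v-50:v+50,u-60:u+60],(720,600),interpolation=cv2.INTER_CUBIC);cv2.imwrite('pics/c2.png',c)
def circ(Q,r):
    s=least_squares(lambda p:np.hypot(*(Q[:,:2]-p).T)-r,Q[:,:2].mean(0),loss='soft_l1',f_scale=.001,x_scale=.01);return s.x,np.abs(s.fun).mean()
W=P[v-50:v+50,u-60:u+60].reshape(-1,3);d=np.hypot(*(W[:,:2]-[.526,.185]).T)
T=W[(W[:,2]>.152)&(d<.03)];print('top',len(T),T.mean(0),T.min(0),T.max(0))
for n in('s0','d0','w1'):
    C=cloud(load(n)).reshape(-1,3);k=(np.hypot(*(C[:,:2]-[.526,.185]).T)<.03)
    B=C[k&(C[:,2]>.105)&(C[:,2]<.150)];print(n,'barrel',len(B),circ(B,.015) if len(B)>5 else '')
    T=C[k&(C[:,2]>.153)];print('  top',len(T),(T.min(0)+T.max(0))/2,T.max(0)-T.min(0))
E
```

```text
[0.52112204 0.18922952 0.29504955] 0.06218995861505858
331 197
top 711 [0.52286527 0.18591827 0.16553214] [0.5062911  0.17000554 0.15235671] [0.55383474 0.19947916 0.30997724]
s0 barrel 187 (array([0.5182238 , 0.18296828]), np.float64(0.001017704416025836))
  top 87 [0.52194892 0.18359585 0.15736653] [0.03229616 0.02759021 0.00789956]
d0 barrel 211 (array([0.5195277 , 0.18448191]), np.float64(0.00027613990230128583))
  top 305 [0.51882573 0.18545082 0.15686759] [0.02886507 0.0301633  0.00742992]
w1 barrel 170 (array([0.52064643, 0.18416708]), np.float64(0.00016256080840981605))
  top 3654 [0.53113753 0.19250039 0.2877404 ] [0.04969286 0.0449897  0.26946445]
```

View pics/c2.png

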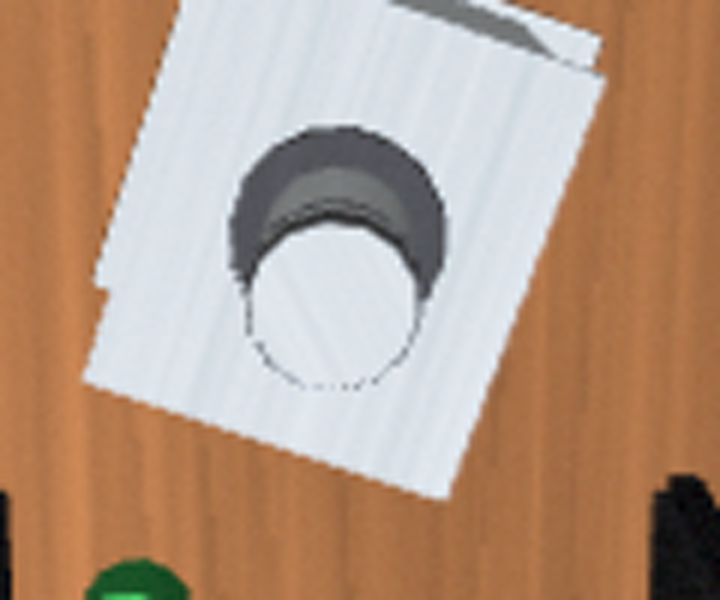

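Request:
carry_out(
  series=[
    [[0, -0.017, -0.15, 0, -0.016, 0], [0, -0.017, -0.15, 0, -0.016, 0], [0, 0, -0.15, 0, 0, 0], [0, 0, -0.15, 0, 0, 0], [0, 0, 0, 0, 0, 0], [0, 0, 0, 0, 0, 0]],
  ],
)

```text
clock: 2.4
ee_pos: [0.5206, 0.1823, 0.2001]
tool_rot: [[-0.001, 1.0, -0.003], [1.0, 0.001, 0.001], [0.001, -0.003, -1.0]]
contact_force: [0.3, 0.5, -0.0]
width: 0.0618
```

Request:
carry_out(
  series=[
    [[0, 0.006, -0.13, 0, 0, 0], [0, 0.006, -0.13, 0, -0.003, 0], [0, 0, -0.13, 0, -0.003, 0], [0, 0, -0.1, 0, 0, 0], [0, 0, -0.05, 0, 0, 0], [0, 0, 0, 0, 0, 0], [0, 0, 0, 0, 0, 0]],
  ],
)

```text
clock: 3.1
ee_pos: [0.5248, 0.1836, 0.1243]
tool_rot: [[0.0, 1.0, 0.011], [1.0, -0.0, 0.003], [0.003, 0.011, -1.0]]
contact_force: [0.1, 0.0, 0.7]
width: 0.0622
```

Request:
carry_out(
  series=[
    [[-0.015, 0.002, -0.06, 0, 0.01, 0], [-0.01, 0, -0.05, 0, 0.01, 0], [0, 0, 0, 0, 0, 0], [0, 0, 0, 0, 0, 0]],
  ],
)

```text
clock: 3.5
ee_pos: [0.5216, 0.184, 0.1084]
tool_rot: [[0.0, 1.0, 0.003], [1.0, -0.001, 0.003], [0.003, 0.003, -1.0]]
contact_force: [-0.4, 0.6, 0.3]
width: 0.0617
```

Request:
carry_out(
  series=[
    [[-0.007, 0, 0, 0, 0.006, 0], [0, 0, 0, 0, 0, 0], [0, 0, 0, 0, 0, 0], [0, 0, 0, 0, 0, 0], [0, 0, 0, 0, 0, 0], [0, 0, 0, 0, 0, 0], [0, 0, 0, 0, 0, 0], [0, 0, 0, 0, 0, 0]],
  ],
  fingers=-1,
  squeeze=60,
)

```text
clock: 4.3
ee_pos: [0.5205, 0.1841, 0.1089]
tool_rot: [[0.0, 1.0, -0.0], [1.0, -0.0, 0.004], [0.004, -0.0, -1.0]]
contact_force: [-0.4, 0.1, -0.2]
width: 0.0293
```

Request:
carry_out(
  series=[
    [[0, 0, 0.08, 0, 0, 0], [0, 0, 0.08, 0, 0, 0], [0, 0, 0.08, 0, 0, 0], [0, 0, 0.08, 0, 0, 0], [0, 0, 0, 0, 0, 0]],
  ],
)

```text
clock: 4.8
ee_pos: [0.5203, 0.1841, 0.1615]
tool_rot: [[0.0, 1.0, -0.0], [1.0, -0.0, 0.004], [0.004, -0.0, -1.0]]
contact_force: [-0.7, -0.6, -3.3]
width: 0.0297
```

Lifting with the gun's weight (-3 N), no drift.

Request:
carry_out(
  series=[
    [[0, 0, 0.12, 0, 0, 0], [0, 0, 0.14, 0, 0, 0], [0, 0, 0.16, 0, 0, 0], [0, 0, 0.16, 0, 0, 0], [0, 0, 0.16, 0, 0, 0], [0, 0, 0.12, 0, 0, 0], [0, 0, 0, 0, 0, 0]],
  ],
)

```text
clock: 5.5
ee_pos: [0.5183, 0.1836, 0.2959]
tool_rot: [[0.001, 1.0, -0.001], [1.0, -0.0, 0.003], [0.003, -0.001, -1.0]]
contact_force: [0.7, 0.1, -3.3]
width: 0.0294
```

```bash
python3 - <<'E'
from h import *
grab('scene','s2');grab('side','d2');grab('wrist','w2');s=robot.observe();T=np.array(s['ee_pos']);R=np.array(s['tool_rot']);print(T,R.round(3).tolist(),s['contact_force'])
# predicted gun in view
o=[]
for n in('s2','d2'):
    z=load(n)
    q=z['K']@(z['R']@(T+R[:,2]*.06)+z['t']);u,v=(q[:2]/q[2]).astype(int);print(n,u,v)
    o.append(cv2.resize(z['im'][max(v-65,0):v+65,u-43:u+43],(390,590),interpolation=cv2.INTER_CUBIC))
    C=cloud(z).reshape(-1,3);D=(C-T)@R
    for nm,lo,hi,r in(('coupler',.068,.088,.015),('neck',.02,.042,.013),):
        k=(np.hypot(D[:,0],D[:,1])<.022)&(D[:,2]>lo)&(D[:,2]<hi);B=D[k]
        if len(B)<8: print(nm,len(B));continue
        f=least_squares(lambda p:np.hypot(B[:,0]-p[0],B[:,1]-p[1])-r,[0,0],loss='soft_l1',f_scale=.001,x_scale=.01);print(nm,len(B),(f.x*1000).round(1),np.abs(f.fun).mean()*1000)
    k=(np.hypot(D[:,0],D[:,1])<.014)&(D[:,2]>.02)&(D[:,2]<.12);print('maxz tool',D[k][:,2].max())
cv2.imwrite('pics/c3.png',np.hstack(o))
E
```

```text
[0.51731362 0.18333774 0.29276639] [[0.001, 1.0, -0.006], [1.0, -0.001, 0.002], [0.002, -0.006, -1.0]] [ 0.32407247  1.12639301 -2.54287234]
s2 399 144
coupler 82 [-1.1 -0.3] 1.0616093157060869
neck 97 [-0.6 -0.4] 0.9455534494567921
maxz tool 0.08777014989376364
d2 295 266
coupler 127 [0.2 0.6] 0.29331365723070607
neck 75 [0.5 0.6] 0.30736467535851186
maxz tool 0.07844321069962629
```

View pics/c3.png

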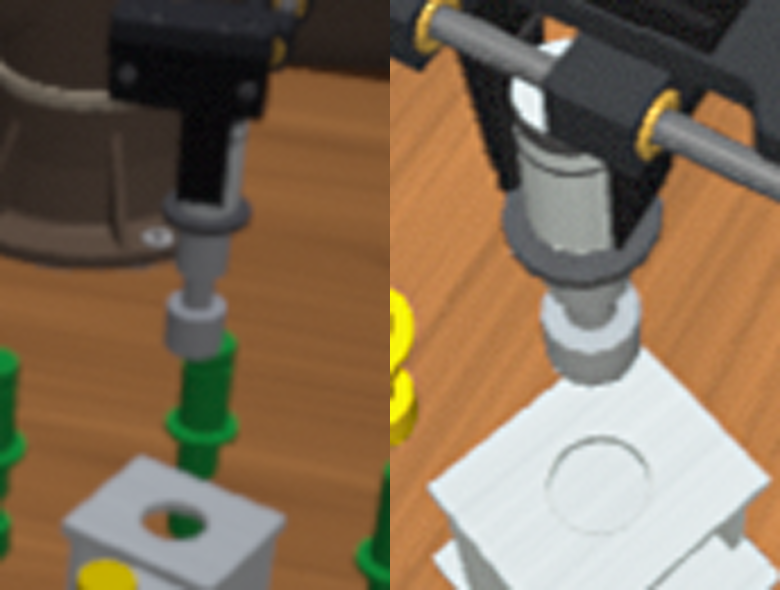

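Request:
carry_out(
  series=[
    [[-0.067, -0.22, 0.05, 0, 0, 0], [-0.067, -0.23, 0.04, 0, 0, 0], [-0.067, -0.23, 0, 0, 0, 0], [-0.067, -0.23, 0, 0.05, -0.16, 0], [-0.067, -0.23, 0, 0.05, -0.16, 0], [-0.067, -0.23, 0, 0.05, -0.16, 0], [-0.067, -0.23, 0, 0.05, -0.16, 0], [-0.067, -0.2, 0, 0.05, -0.16, 0], [-0.067, -0.18, 0, 0, 0, 0], [0, 0, 0, 0, 0, 0]],
  ],
)

```text
clock: 6.65
ee_pos: [0.4189, -0.1201, 0.2929]
tool_rot: [[-0.027, 0.919, 0.393], [0.992, -0.025, 0.127], [0.126, 0.393, -0.911]]
contact_force: [-0.0, -1.3, -2.7]
width: 0.0291
```

```bash
cat >> h.py <<'E'
from scipy.spatial.transform import Rotation as Ro
O=np.array([.479,-.120,.132]); YAW=17.; ML=.091
def go(h,O=O):
    s=robot.observe();T=np.array(s['ee_pos']);R=np.array(s['tool_rot']);a=axis(YAW)
    c=np.cross(R[:,2],-a);ang=np.arcsin(np.linalg.norm(c));rv=c/np.linalg.norm(c)*np.degrees(ang)
    tgt=O+a*(h+ML);m=T+R[:,2]*ML-O
    print('clk',s['clock'],'shift',((tgt-T)/.15).round(4),'turn',(rv/30).round(4),'mouth h %.1f off mm'%(m@a*1000),((m-a*(m@a))*1000).round(2),'F',np.round(s['contact_force'],1),'Fax %.1f'%(np.array(s['contact_force'])@a))
E
python3 - <<'E'
from h import *
go(.035);print(robot.observe()['qpos'])
E
```

```text
clk 6.65 shift [ 0.0482 -0.1072 -0.3179] turn [ 0.0054 -0.055  -0.0053] mouth h 78.9 off mm [ 8.76 21.57  7.16] F [-0.  -1.3 -2.7] Fax -2.3
[-37.24159723   0.74980212 119.25987455  26.7859212   48.70574747
 -53.16476413]
```

Request:
carry_out(
  series=[
    [[0.015, -0.05, -0.03, 0.003, -0.028, -0.003], [0.015, -0.05, -0.07, 0.003, -0.028, -0.003], [0.01, -0.01, -0.08, 0, 0, 0], [0.01, 0, -0.08, 0, 0, 0], [0, 0, -0.05, 0, 0, 0], [0, 0, 0, 0, 0, 0], [0, 0, 0, 0, 0, 0]],
  ],
)

```text
clock: 7.35
ee_pos: [0.4242, -0.1348, 0.2393]
tool_rot: [[-0.024, 0.911, 0.411], [0.991, -0.034, 0.132], [0.135, 0.41, -0.902]]
contact_force: [-0.8, -0.2, -1.9]
width: 0.0293
```

```bash
python3 - <<'E'
from h import *
go(.027)
grab('wrist','w3');grab('side','d3');grab('scene','s3')
o=[]
for n,hw in(('w3',60),('d3',40),('s3',32)):
    z=load(n);q=z['K']@(z['R']@(O+axis(YAW)*.03)+z['t']);u,v=(q[:2]/q[2]).astype(int);print(n,u,v)
    v=max(v,hw);o.append(cv2.resize(z['im'][v-hw:v+hw,u-hw:u+hw],(265,265) if 0 else (266,400),interpolation=cv2.INTER_CUBIC) if 0 else cv2.resize(z['im'][v-hw:v+hw,u-hw:u+hw],(266,266),interpolation=cv2.INTER_CUBIC))
cv2.imwrite('pics/c4.png',np.hstack(o))
E
```

```text
clk 7.35 shift [ 0.0352 -0.0022 -0.0082] turn [-0.0062 -0.0164 -0.0052] mouth h 30.3 off mm [-4.65  1.12 -2.01] F [-0.8 -0.2 -1.9] Fax -1.3
w3 330 204
d3 402 170
s3 288 139
```

View pics/c4.png

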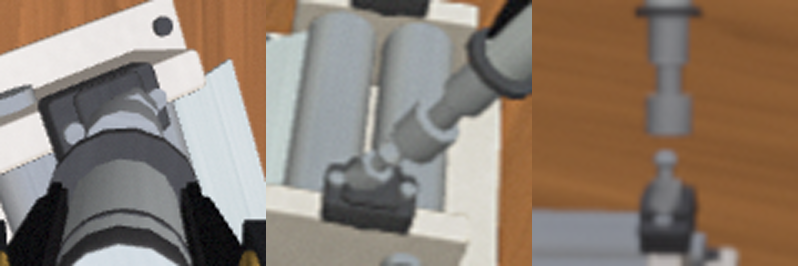

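Request:
carry_out(
  series=[
    [[0.02, -0.002, -0.004, -0.005, -0.012, -0.004], [0.015, 0, -0.004, 0, 0, 0], [0, 0, 0, 0, 0, 0], [0, 0, 0, 0, 0, 0]],
  ],
)

```text
clock: 7.9
ee_pos: [0.4304, -0.1356, 0.2396]
tool_rot: [[-0.022, 0.907, 0.42], [0.991, -0.034, 0.127], [0.129, 0.419, -0.899]]
contact_force: [0.5, -0.2, -2.6]
width: 0.0295
```

```bash
cat > rel.py <<'E'
from h import *
import sys
tag=sys.argv[1]
s=robot.observe();T=np.array(s['ee_pos']);R=np.array(s['tool_rot']);go(.027)
grab('side','d'+tag);grab('scene','s'+tag)
a=axis(YAW)
for n in('d'+tag,'s'+tag):
    z=load(n);C=cloud(z).reshape(-1,3);D=(C-T)@R
    B=D[(np.hypot(D[:,0],D[:,1])<.022)&(D[:,2]>.068)&(D[:,2]<.088)]
    f=least_squares(lambda p:np.hypot(B[:,0]-p[0],B[:,1]-p[1])-.015,[0,0],loss='soft_l1',f_scale=.001,x_scale=.01)
    E=(C-O)@a;Q=C[(np.linalg.norm(C-O-E[:,None]*a,axis=1)<.0115)&(E>.006)&(E<.022)]
    x,e=fitnip(Q,YAW,np.r_[O],True);
    g=T+R@np.r_[f.x,ML];m=g-x;l=m-a*(m@a)
    print(n,len(B),'gun in tool',(f.x*1000).round(1),'nip',len(Q),((x-O)*1000).round(1),round(e,2),'mouth rel nip: h %.1f lat'%(m@a*1000),(l*1000).round(1))
E
python3 rel.py 4
```

```text
clk 7.9 shift [-0.0059  0.0029 -0.0103] turn [0.0026 0.002  0.0015] mouth h 28.1 off mm [ 1.43 -0.44  0.6 ] F [ 0.5 -0.2 -2.6] Fax -2.6
d4 133 gun in tool [ 0.2 -0. ] nip 41 [-1.9 -0.2  1.1] 0.83 mouth rel nip: h 26.2 lat [ 2.5 -0.4  1.1]
s4 81 gun in tool [-0.8 -0.4] nip 24 [-2.3  0.2  1.5] 1.5 mouth rel nip: h 25.8 lat [ 2.4 -1.7  0.9]
```

Request:
carry_out(
  series=[
    [[-0.007, 0.002, -0.003, 0.002, 0.002, 0.001], [-0.007, 0.001, -0.003, 0, 0, 0], [0.008, 0.0025, -0.018, 0, 0, 0], [0.008, 0.0025, -0.018, 0, 0, 0], [0, 0, 0, 0, 0, 0], [0, 0, 0, 0, 0, 0]],
  ],
)

```text
clock: 8.6
ee_pos: [0.4305, -0.1343, 0.2326]
tool_rot: [[-0.022, 0.908, 0.419], [0.991, -0.035, 0.128], [0.131, 0.418, -0.899]]
contact_force: [-0.5, 0.1, -2.7]
width: 0.0296
```

```bash
sed -i 's/^O=.*/O=np.array([.4782,-.1202,.132]); YAW=17.; ML=.091/' h.py; python3 rel.py 5
```

```text
clk 8.6 shift [-0.012  -0.0068  0.0366] turn [ 0.0005 -0.0006  0.0002] mouth h 21.2 off mm [-0.66  0.25 -0.27] F [-0.5  0.1 -2.7] Fax -2.2
d5 137 gun in tool [ 0.1 -0. ] nip 20 [-1.5  0.5  1.3] 0.63 mouth rel nip: h 19.5 lat [ 0.1 -0.4  0. ]
s5 85 gun in tool [-1.6 -0.3] nip 25 [-1.3 -1.3  2.7] 1.13 mouth rel nip: h 18.0 lat [-0.9 -0.5 -0.5]
```

Well centred (< 1 mm) and square. Pushing along the axis now.

Request:
carry_out(
  series=[
    [[0.009, 0.003, -0.018, 0, 0, 0], [0.0085, 0.0025, -0.018, 0, 0, 0], [0.0085, 0.0025, -0.018, 0, 0, 0], [0, 0, 0, 0, 0, 0]],
  ],
)

```text
clock: 9.1
ee_pos: [0.4346, -0.1331, 0.2239]
tool_rot: [[-0.023, 0.908, 0.419], [0.991, -0.034, 0.128], [0.13, 0.418, -0.899]]
contact_force: [-3.4, -0.3, -1.0]
width: 0.0292
```

```bash
python3 -c "
from h import *
go(.005)"
```

```text
clk 9.1 shift [ 0.0223  0.0038 -0.0373] turn [ 0.0011 -0.0008  0.0004] mouth h 11.5 off mm [-0.64  0.21 -0.27] F [-3.4 -0.3 -1. ] Fax 0.6
```

Request:
carry_out(
  series=[
    [[0.006, 0.0025, -0.019, 0, 0, 0], [0.0075, 0.0025, -0.018, 0, 0, 0], [0, 0, 0, 0, 0, 0]],
  ],
)

```text
clock: 9.4
ee_pos: [0.4373, -0.1326, 0.2181]
tool_rot: [[-0.022, 0.907, 0.42], [0.991, -0.035, 0.127], [0.129, 0.419, -0.899]]
contact_force: [3.0, 1.3, -8.9]
width: 0.0293
```

```bash
python3 -c "
from h import *
go(.0015)"
```

```text
clk 9.4 shift [ 0.014   0.0037 -0.0196] turn [0.0025 0.0013 0.0013] mouth h 5.1 off mm [-0.53 -0.23 -0.28] F [ 3.   1.3 -8.9] Fax -9.4
```

Request:
carry_out(
  series=[
    [[0.009, 0.0025, -0.018, 0, 0, 0], [0.0085, 0.0025, -0.018, 0, 0, 0], [0.0085, 0.0025, -0.018, 0, 0, 0], [0, 0, 0, 0, 0, 0]],
  ],
)

```text
clock: 9.8
ee_pos: [0.4412, -0.1314, 0.2101]
tool_rot: [[-0.023, 0.907, 0.42], [0.991, -0.033, 0.126], [0.129, 0.42, -0.899]]
contact_force: [-7.9, -1.6, 8.9]
width: 0.0294
```

```bash
python3 -c "
from h import *
go(-.009)"
```

```text
clk 9.8 shift [ 0.0177  0.0048 -0.0294] turn [0.003  0.0021 0.0017] mouth h -3.8 off mm [-0.39 -0.22 -0.21] F [-7.9 -1.6  8.9] Fax 11.5
```

Request:
carry_out(
  series=[
    [[0.009, 0.0025, -0.018, 0.002, 0.002, 0.001], [0.008, 0.0025, -0.018, 0, 0, 0], [0, 0, 0, 0, 0, 0], [0, 0, 0, 0, 0, 0]],
  ],
)

```text
clock: 10.2
ee_pos: [0.4432, -0.1308, 0.2059]
tool_rot: [[-0.025, 0.907, 0.421], [0.992, -0.031, 0.126], [0.127, 0.42, -0.898]]
contact_force: [-9.1, -1.8, 8.8]
width: 0.0294
```

```bash
python3 - <<'E'
from h import *
go(-.009)
grab('side','d6');grab('scene','s6');grab('wrist','w6')
o=[]
for n,hw in(('d6',36),('s6',30)):
    z=load(n);q=z['K']@(z['R']@(O+axis(YAW)*.03)+z['t']);u,v=(q[:2]/q[2]).astype(int)
    o.append(cv2.resize(z['im'][v-hw:v+hw,u-hw:u+hw],(400,400),interpolation=cv2.INTER_CUBIC))
cv2.imwrite('pics/c6.png',np.hstack(o))
# stem length visible: profile of radius along tool axis
s=robot.observe();T=np.array(s['ee_pos']);R=np.array(s['tool_rot'])
C=cloud(load('d6')).reshape(-1,3);D=(C-T)@R;r=np.hypot(D[:,0],D[:,1])
for h in np.arange(-6,100,3)/1000:
    k=(r<.03)&(D[:,2]>h)&(D[:,2]<h+.003);print(int(h*1000),k.sum(),np.round(np.median(r[k])*1000,1) if k.any() else '',end=' | ')
E
```

```text
clk 10.2 shift [ 0.0043  0.0009 -0.001 ] turn [0.0034 0.0026 0.002 ] mouth h -8.6 off mm [-0.34 -0.27 -0.2 ] F [-9.1 -1.8  8.8] Fax 12.0
-6 33 15.6 | -3 32 15.7 | 0 23 15.5 | 3 25 15.7 | 6 55 18.5 | 9 82 20.1 | 12 30 22.2 | 15 1 21.2 | 18 1 14.6 | 21 11 13.5 | 24 19 13.6 | 27 20 13.3 | 30 16 13.0 | 33 19 13.0 | 36 20 13.3 | 39 17 13.3 | 42 13 13.0 | 45 4 12.0 | 48 6 8.8 | 51 14 8.6 | 54 62 12.6 | 57 22 15.0 | 60 16 15.1 | 63 18 15.3 | 66 22 15.1 | 69 14 14.9 | 72 24 14.9 | 75 13 15.4 | 78 7 14.6 | 81 3 11.3 | 84 37 19.8 | 87 52 18.3 | 90 36 16.8 | 93 36 15.6 | 96 31 17.2 | 99 23 17.7 |
```

View pics/c6.png

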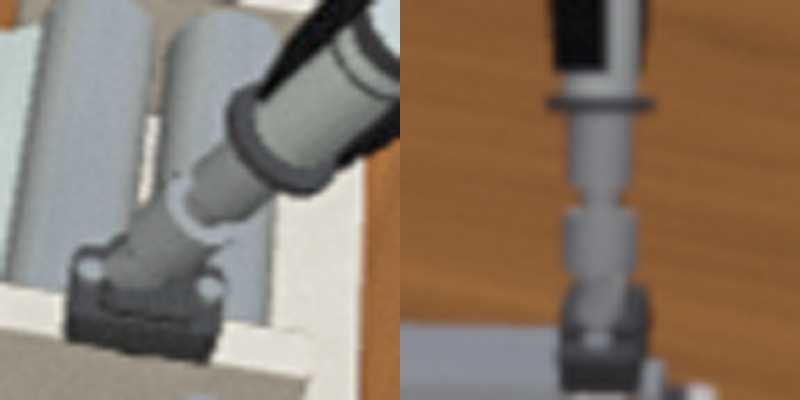

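Request:
carry_out(
  series=[
    [[0.005, 0.0015, -0.01, 0.003, 0.002, 0.001]],
  ],
)

```text
clock: 10.45
ee_pos: [0.4437, -0.1307, 0.2048]
tool_rot: [[-0.026, 0.907, 0.42], [0.991, -0.03, 0.127], [0.128, 0.42, -0.899]]
contact_force: [-10.3, -2.3, 8.3]
width: 0.0296
```

```bash
python3 - <<'E'
from h import *
for i in range(8):
    go(-.009)
    for _ in range(2): grab('side','d7')
s=robot.observe();T=np.array(s['ee_pos']);R=np.array(s['tool_rot'])
C=cloud(load('d7')).reshape(-1,3);D=(C-T)@R;r=np.hypot(D[:,0],D[:,1])
for h in np.arange(9,84,1.5)/1000:
    k=(r<.03)&(D[:,2]>h)&(D[:,2]<h+.0015);print(h*1000,k.sum(),np.round(np.median(r[k])*1000,1) if k.any() else '',end=' | ')
E
```

```text
clk 10.45 shift [ 0.0007 -0.      0.0058] turn [0.0016 0.0017 0.001 ] mouth h -9.7 off mm [-0.33 -0.18 -0.18] F [-10.3  -2.3   8.3] Fax 12.1
clk 10.55 shift [0.0003 0.0002 0.0065] turn [0.0015 0.0015 0.0009] mouth h -9.9 off mm [-0.33 -0.22 -0.19] F [-9.5 -2.2  9.1] Fax 12.4
clk 10.65 shift [0.0006 0.0001 0.0063] turn [0.0015 0.0015 0.0009] mouth h -9.8 off mm [-0.36 -0.2  -0.2 ] F [-9.9 -2.5  9.1] Fax 12.7
clk 10.75 shift [0.0006 0.0001 0.0062] turn [0.0016 0.0015 0.001 ] mouth h -9.8 off mm [-0.35 -0.2  -0.19] F [-9.2 -2.4  9.2] Fax 12.5
clk 10.85 shift [0.0005 0.0001 0.0061] turn [0.0016 0.0015 0.0009] mouth h -9.8 off mm [-0.34 -0.2  -0.19] F [-9.1 -2.   9.4] Fax 12.5
clk 10.95 shift [0.0005 0.0002 0.006 ] turn [0.0016 0.0017 0.001 ] mouth h -9.8 off mm [-0.33 -0.22 -0.18] F [-9.7 -1.9  9.5] Fax 12.9
clk 11.05 shift [0.0007 0.0002 0.0062] turn [0.0016 0.0015 0.0009] mouth h -9.8 off mm [-0.36 -0.21 -0.2 ] F [-9.4 -1.1  8.5] Fax 11.7
clk 11.15 shift [0.0006 0.0002 0.006 ] turn [0.0017 0.0016 0.001 ] mouth h -9.8 off mm [-0.33 -0.22 -0.19] F [-9.6 -2.6  9.3] Fax 12.7
9.0 50 20.2 | 10.5 21 22.0 | 12.0 16 22.4 | 13.5 9 21.8 | 15.0 2 21.6 | 16.5 0  | 18.0 0  | 19.5 1 14.3 | 21.0 2 13.6 | 22.5 10 13.4 | 24.0 7 13.1 | 25.5 10 13.4 | 27.0 11 13.6 | 28.5 8 13.4 | 30.0 8 13.3 | 31.5 10 13.0 | 33.0 11 13.0 | 34.5 7 13.4 | 36.0 9 13.4 | 37.5 7 12.9 | 39.0 10 12.8 | 40.5 9 13.1 | 42.0 6 12.9 | 43.5 7 12.8 | 45.0 0  | 46.5 2 9.8 | 48.0 0  | 49.5 5 8.2 | 51.0 7 8.8 | 52.5 38 11.5 | 54.0 29 13.7 | 55.5 8 14.4 | 57.0 12 15.3 | 58.5 10 15.0 | 60.0 6 15.6 | 61.5 15 14.8 | 63.0 6 15.9 | 64.5 12 15.2 | 66.0 10 15.5 | 67.5 6 15.0 | 69.0 7 15.2 | 70.5 13 14.8 | 72.0 7 15.0 | 73.5 9 15.1 | 75.0 11 14.3 | 76.5 2 14.6 | 78.0 3 14.4 | 79.5 0  | 81.0 1 12.5 | 82.5 9 11.5 |
```

```bash
python3 -c "
from h import *
robot.hand_in();go(-.009)"
```

```text
the job is handed in; nothing more can be done
the job is handed in; nothing more can be done
```

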